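Roll a vial home under the label pressing pad

ROBOT

A 7-joint arm with a two-finger parallel gripper is mounted at the origin on the work surface; the furniture and walls round the work are solid. World frame = base frame: x ahead of the robot, y to its left, z up, the work surface at z = 0. Lengths are in m, angles in rad, forces in N, time in s.
With the tool pointing down it reaches from about 0.4 to 0.9 m from the base axis. Payload 5.5 kg.
Tool frame: the origin (TCP) lies midway between the tips of the shut fingers; the grasp point (between the pads) lies 19 mm behind it (manip.grip_depth is the distance from the TCP to the grasp point, in m); z points along the fingers, x is the direction in which the jaws open and shut, and the axes are right-handed (so a half turn about z gives the same grasp; the last joint's range is limited). The gripper opens to 92 mm and grips with 3 to 60 N. Pads are 19 mm wide; open, the fingers measure 130 mm over their backs; the gripper's body (75 mm by 190 mm) begins 47 mm behind the grasp point.
Start: joints at [1.392, 0.501, -0.427, 1.55, 0.221, 1.138, -0.21], TCP at [0.278, -0.588, 0.227] pointing down, gripper open.
Joint ranges: [-2.88, 2.88], [-0.31, 2.03], [-1.54, 1.56], [0.2, 2.42], [-1.41, 4.55], [0.19, 2.02], [-2.57, 2.57]. Speed limits (rad/s): [2.57, 2.57, 3.14, 3.14, 3.14, 3.14, 3.14].

INTERFACE

Orientations are given as a unit quaternion [x, y, z, w].
In Python, from bench import manip, effector, viewer gives the robot as it stands. Calls block until the motion is done:
- manip.move_pose(position, orientation): joint-space move of the TCP to a pose.
- manip.servo_line(position, ori=None, vel=0.15): straight line of the TCP; ori=None keeps the orientation; vel is the mean speed in m/s.
- manip.movej(angles): joint-space move.
- effector.open_jaws() and effector.close(f_grip=None): open the fingers fully, or close them until they stop; f_grip is the grip in N (None keeps the last).
- manip.sleep(seconds).
- manip.solve_ik(position, orientation): joint angles nearest the present ones, or None.
- viewer.get_image(name): name is "side" or "top" or "wrist"; returns the picture (384x512x3 uint8, red, green, blue); there is no depth.
- viewer.get_calibration(name): a dict with "vfov" (degrees; the focal length in pixels is half the picture's height over the tangent of half this angle, whatever the lens; pixels are square), "cx", "cy" (the principal point, pixels), "eye" and "attitude" of the camera in the world. Camera axes: x right, y down, z forward; pixel columns grow to the right and rows downward; lengths in m; the calibration is good to about 2 mm. A picture is of the moment at which its call begins: read the wrist's pose just before it. get_calibration takes no time and is no camera call; for the wrist camera it gives the pose at the moment of the call.
A pose or a line that the arm cannot do raises manip.PlanningError and nothing moves.
- manip.hand_in(): hands the job in, once; it reports no verdict.
Readings, each from a call of its own:
- manip.current_clock(): time.
- manip.current_q(): joint angles.
- manip.current_joint_velocities(): joint speeds.
- manip.current_tau(): joint torques, N m.
- manip.current_tool_pos(): TCP position.
- manip.current_tcp_rot(): TCP orientation.
- manip.current_force(): force on the tool from outside, world axes, zero at the start.
- manip.current_wrist_torque(): the same for the moment, N m.
- manip.current_finger_gap(): finger opening in m.
Only numpy, scipy, OpenCV 4.12 (cv2) and the standard library are available. Lean on these libraries where they do the work, as an engineer would, in place of code of your own. Each camera call takes 0.05 s, during which the arm holds its last target.

TASK

Pick up the wooden pusher paddle and with its nose gently roll the lying vial along the track, under the sprung pressing pad, until it meets the plate of the end stop; hold it pressed against the stop with a push of about 10 N for a good second to set its label (13 N would damage it). Leave the vial lying there against the stop and put the pusher back on the table, standing upright beside the track. Do not touch the vial with the gripper, and leave the other two vials where they stand.

Things in the scene. Friction and masses are not known exactly. Their poses are not given: they have to be found in the camera images.
- track: Aluminium channel fixed to the table, 290 mm long (its x from -125 to +165), 84 mm wide; origin on the table top, x = rolling direction (away from the robot), z up. Floor 8 mm above the table; side walls 8 mm thick, 22 mm high over the table, 68 mm apart inside; near end (-x) open. A bridge crosses it at x = 83 to 101 mm, 96 mm wide, top 72 mm over the table (two pins reach 90 mm).
- end_stop: Dark steel stop block clamped on the track floor at a different place each time, 60 mm wide, 22 mm high, black knob behind. Origin at floor level under the middle of the block's front face (facing -x); axes as the track's. On two screws before it sits a steel stop plate (48 mm wide, 4 mm thick) that stops the vial: its face stands 4 to 24 mm in front of the block, unmeasured; it does not give.
- vial_middle (a point): Middle (half-way along, on the axis) of the capped vial lying across the track: 62 mm long over the cap, body 31 mm in diameter and 50 mm long, cap 20 mm in diameter, about 50 g. z runs along the vial to the cap, across the track; axis 15.5 mm above the floor. Rolls freely until under the pad; when home its axis is 15.5 mm before the stop plate's face.
- pusher_grip (a point): Grasp point of the wooden pusher paddle: on the axis of its upright handle, 60 mm above its underside. Handle 18 (x) by 26 mm (y), 20 to 86 mm above the underside. x points to the nose, z up. The flat foot is 20 mm high, 44 mm wide, from 22 mm behind the handle axis to the nose 75 mm ahead. 120 g. Starts standing on the table left of the track. Fingers closing along x hold best against the push.
- pusher_nose (a point): Middle of the nose's flat vertical front face (42 mm wide, 17 mm high, slippery white plastic), 75 mm ahead of the handle axis, 10 mm above the underside; x points ahead.
- spare_vial: Bystander: upright vial like the one on the track (31 mm diameter, 62 mm high); origin at its foot.
- small_vial: Bystander: smaller upright vial with a white cap (26 mm diameter, 52 mm high); origin at its foot.
- pad (a point): Mid underside of the smooth white pressing pad hung on weak springs under the bridge (track x = 92 mm), 28.5 mm above the floor; 64 mm wide. Flat for 19 mm towards -x, then a lip turned up 20 degrees for 24 mm more (its tip 50 mm over the table). The vial lifts it 2.5 mm; moving the vial under it takes 1 to 4 N; only force beyond reaches the stop. It keeps the vial from rolling back.
Things that resemble listed ones, but are neither listed nor needed, are in the scene too. There is more than one size of the part that bears pusher_grip; the job needs the larger.

How it is judged:
On the way:
1. the pusher presses the vial against the end stop, over 4 N at the stop, for half a second (contact force between vial and end_stop above 4 N and contact force between pusher and vial above 3 N), for 0.5 s.
At the end, for the whole second after the job is handed in: the vial lies at rest across the track (within 0.15 rad), under the pad and at the stop (axis 16.5 to 42.5 mm before the block's face, which covers every plate setting); the pusher stands upright (within 0.08 rad) and at rest on the table, clear of the track (x of vial_middle in the frame of end_stop between -0.0425 and -0.0165 m and x of vial_middle in the frame of track above 0.072 m and z of vial_middle in the frame of track below 0.027 m and angle between the z axis of vial_middle and the y axis of track, either way round below 0.15 rad and linear speed of each of vial, pusher below 0.01 m/s and height (world z) of pusher_grip between 0.055 and 0.064 m and angle between pusher_grip's own z axis and vertical below 0.08 rad and contact force between pusher and track below 0.1 N); the robot touches nothing.
It fails at once if the pusher presses on the vial with more than 13 N (contact force between pusher and vial above 13 N).
It fails at once if the vial is shot along faster than 0.25 m/s (linear speed of vial above 0.25 m/s).
It fails at once if the gripper or the arm touches the vial (contact force between any of the fingers, the arm and vial above 0.3 N).
It fails at once if a bystander is moved by more than 15 mm (distance of any of spare_vial, small_vial from where it was at the start of the episode above 0.015 m).
It also fails if it takes over 72 s, if anything falls off the work surface, if the arm or the gripper's body presses on something with over 40 N, if the wrist force passes 120 N, or if a joint passes its speed limit or range.

## Working session

There is one attempt and no reset: what is moved stays moved. The work goes in short steps, each a Python script; the robot and the scene stay as the last script left them, time stands still between calls to the robot, and variables do not carry over. Pictures are saved under pics/ and viewed, and the job is handed in when it is done.

```bash
ls; mkdir -p pics; python3 - <<'E'
from bench import manip, effector, viewer
import cv2
print(manip.current_clock(), manip.grip_depth)
for n in ["side","top","wrist"]:
    c=viewer.get_calibration(n); print(n,c)
    cv2.imwrite(f"pics/{n}0.png",viewer.get_image(n)[:,:,::-1])
print(manip.current_tcp_rot(),manip.current_clock())
E
```

```text
pics
0.0 0.0188
side {'vfov': 47.72170958249548, 'cx': 259.27658607954004, 'cy': 196.04765184321326, 'eye': array([ 0.48757328, -0.94909051,  0.61602304]), 'attitude': array([ 0.86291605,  0.02275405, -0.01918025, -0.50447028])}
top {'vfov': 57.341269098067826, 'cx': 258.16333558085046, 'cy': 197.02388602108846, 'eye': array([0.37476031, 0.00703484, 1.00972728]), 'attitude': array([ 0.70733678, -0.70596748,  0.02572623, -0.02495523])}
wrist {'vfov': 65.75274149620158, 'cx': 256.7771438331925, 'cy': 192.47926632808714, 'eye': array([ 0.34488952, -0.55595617,  0.38353656]), 'attitude': array([ 0.83695937, -0.52934492, -0.07511619,  0.11683543])}
[ 8.44872914e-01 -5.34966577e-01 -5.94872271e-04 -4.08297775e-04] 0.15
```

View pics/top0.png

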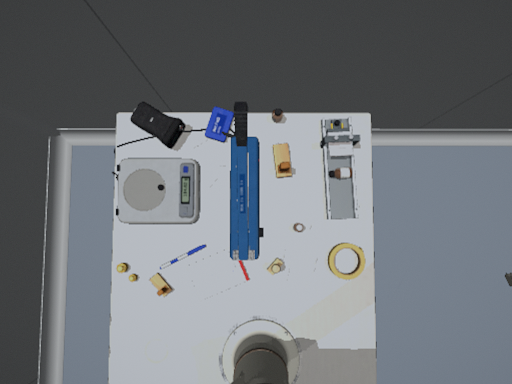

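View pics/side0.png

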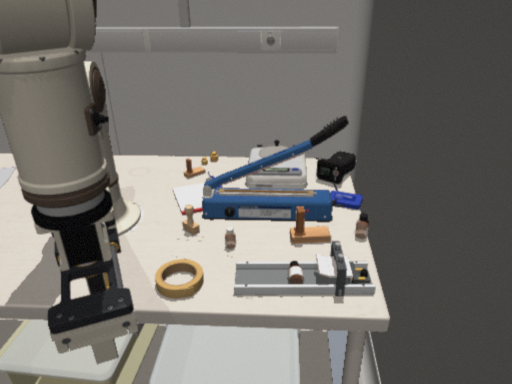

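View pics/wrist0.png

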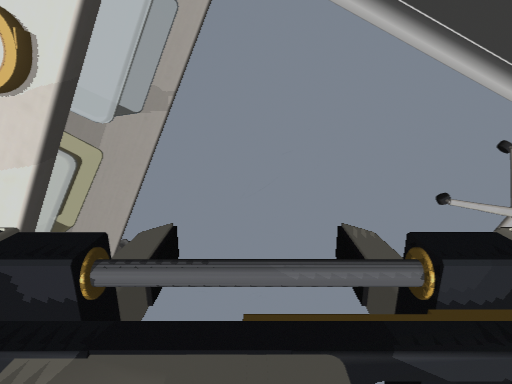

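The top view shows the track at (340,170) with the vial at (342,173). Things that could be taken for the pusher:
- (283,160): large paddle
- (160,285): small paddle
- (275,267): block with a knob

The bystander vials are at (278,115) and (299,227). I'll crop in close to check the choice.

```bash
python3 - <<'E'
import cv2,numpy as np
t=cv2.imread("pics/top0.png"); s=cv2.imread("pics/side0.png")
a=cv2.resize(t[100:290,255:375],None,fx=3.1,fy=3.1,interpolation=cv2.INTER_CUBIC)
cv2.imwrite("pics/c_top.png",a)
b=cv2.resize(s[190:310,170:390],None,fx=3.6,fy=3.6,interpolation=cv2.INTER_CUBIC)
cv2.imwrite("pics/c_side.png",b)
c=cv2.resize(t[255:305,140:190],None,fx=6,fy=6,interpolation=cv2.INTER_CUBIC);cv2.imwrite("pics/c_small.png",c)
E
```

```text
(no output)
```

View pics/c_top.png

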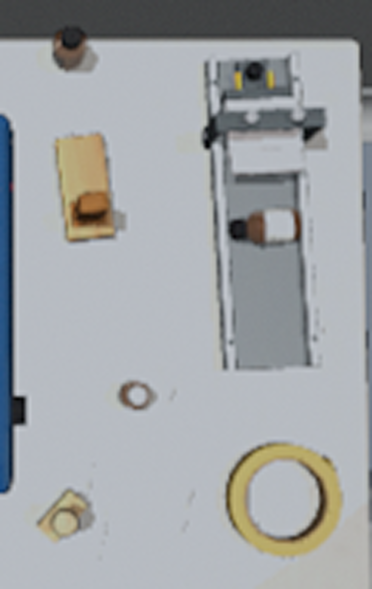

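View pics/c_side.png

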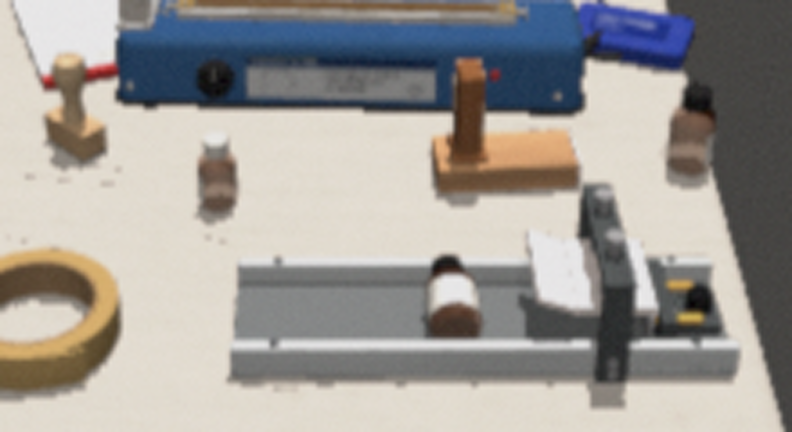

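View pics/c_small.png

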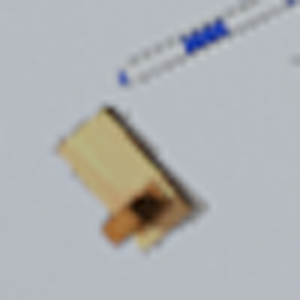

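The large paddle is the one at top (283,160): handle near the back, nose toward +x. Its foot is about 34 px long, or roughly 97 mm, which fits. The paddle at (160,285) is smaller and the item at (275,267) is a stamp. I'll get coarse positions first, then go to a wrist look-down.

```bash
cat > h.py <<'E'
import numpy as np, cv2
from scipy.spatial.transform import Rotation as R
from bench import manip, effector, viewer
def ray(cal,uv,z):
    f=192/np.tan(np.radians(cal["vfov"])/2)
    d=R.from_quat(cal["attitude"]).apply([(uv[0]-cal["cx"])/f,(uv[1]-cal["cy"])/f,1.0])
    e=np.array(cal["eye"]); return e+d*(z-e[2])/d[2]
def proj(cal,p):
    f=192/np.tan(np.radians(cal["vfov"])/2)
    c=R.from_quat(cal["attitude"]).inv().apply(np.array(p)-cal["eye"])
    return np.array([cal["cx"]+f*c[0]/c[2],cal["cy"]+f*c[1]/c[2]])
def qd(yaw): return [np.cos(yaw/2),np.sin(yaw/2),0,0]
E
python3 - <<'E'
from h import *
c=viewer.get_calibration("top")
for n,uv,z in [("paddle nose L",(273,144),.02),("paddle nose R",(289,144),.02),("rear R",(292,177),.02),("track near L",(329,218),.022),("near R",(356,218),.022),("far L",(322,119),.022),("far R",(353,118),.022),("vial",(342,173),.0235),("spare",(278,118),.03),("small",(299,227),.05)]:
    print(n,ray(c,uv,z).round(3))
w=viewer.get_calibration("wrist"); T=R.from_quat(manip.current_tcp_rot())
print("cam in tool",T.inv().apply(w["eye"]-manip.current_tool_pos()), (T.inv()*R.from_quat(w["attitude"])).as_rotvec())
for yaw in (0,np.pi/2,np.pi,-np.pi/2):
  for p in ([.58,-.12,.35],[.6,-.15,.3],[.55,-.18,.3]):
    print(yaw,p,manip.solve_ik(p,qd(yaw)))
E
```

```text
paddle nose L [ 0.598 -0.036  0.02 ]
paddle nose R [ 0.598 -0.082  0.02 ]
rear R [ 0.503 -0.09   0.02 ]
track near L [ 0.387 -0.193  0.022]
near R [ 0.387 -0.269  0.022]
far L [ 0.67  -0.177  0.022]
far R [ 0.673 -0.265  0.022]
vial [ 0.514 -0.231  0.023]
spare [ 0.671 -0.05   0.03 ]
small [ 0.362 -0.105  0.05 ]
cam in tool [ 0.00039602 -0.07410702 -0.15773086] [-2.78744027e-01 -2.43752542e-04 -7.95584422e-04]
0 [0.58, -0.12, 0.35] [ 0.89304755  0.43261391 -1.00808277  1.5299102   0.36925988  1.38333592
 -0.14256197]
0 [0.6, -0.15, 0.3] [ 0.87222475  0.51304593 -0.95759578  1.53610666  0.42772761  1.31596599
 -0.13358083]
0 [0.55, -0.18, 0.3] [ 0.96854427  0.41169663 -0.91889479  1.63681075  0.34029197  1.26326645
 -0.01460155]
1.5707963267948966 [0.58, -0.12, 0.35] [ 0.97226355  0.49803669 -1.16014844  1.52779304  0.45915185  1.41743978
  1.35701211]
1.5707963267948966 [0.6, -0.15, 0.3] [ 0.93737008  0.56624315 -1.08182864  1.53417861  0.50704911  1.34803743
  1.37777993]
1.5707963267948966 [0.55, -0.18, 0.3] [ 1.08569623  0.4933506  -1.11907825  1.63369105  0.45722601  1.30604168
  1.46116588]
3.141592653589793 [0.58, -0.12, 0.35] [-0.68295428  0.49311682  1.20813211  1.58127506 -0.46642514  1.39269831
 -2.57153765]
3.141592653589793 [0.6, -0.15, 0.3] [-0.54984603  0.55876225  1.10864842  1.58545325 -0.5120057   1.31938095
 -2.51289123]
3.141592653589793 [0.55, -0.18, 0.3] [-0.51991172  0.43851229  1.06393089  1.68501411 -0.4008177   1.25775101
 -2.51106636]
-1.5707963267948966 [0.58, -0.12, 0.35] [ 0.70116893  0.34679284 -0.7093981   1.53566576  0.22920366  1.34416489
 -1.60122372]
-1.5707963267948966 [0.6, -0.15, 0.3] [ 0.66679507  0.41796085 -0.63139646  1.54281461  0.25404431  1.26406483
 -1.57138054]
-1.5707963267948966 [0.55, -0.18, 0.3] [ 0.76083313  0.33602868 -0.62178275  1.64309596  0.20532764  1.22863589
 -1.4745235 ]
```

```bash
python3 - <<'E'
from h import *
p=[.54,-.30,.30]
print(manip.solve_ik(p,qd(0)))
manip.move_pose(p,qd(0)); 
c=viewer.get_calibration("wrist"); im=viewer.get_image("wrist")
cv2.imwrite("pics/w1.png",im[:,:,::-1]); np.save("w1.npy",c,allow_pickle=True)
print(c, manip.current_clock(), manip.current_tool_pos())
E
```

```text
[ 1.04052302  0.45835749 -0.79936897  1.54097648  0.33693585  1.28533409
  0.19725533]
{'vfov': 65.75274149620158, 'cx': 256.7771438331925, 'cy': 192.47926632808714, 'eye': array([ 0.5392767 , -0.22851501,  0.4570293 ]), 'attitude': array([ 9.90268150e-01, -1.59937741e-03, -9.22183539e-04,  1.39160280e-01])} 1.6667 [ 0.53865046 -0.30246734  0.29930307]
```

View pics/w1.png

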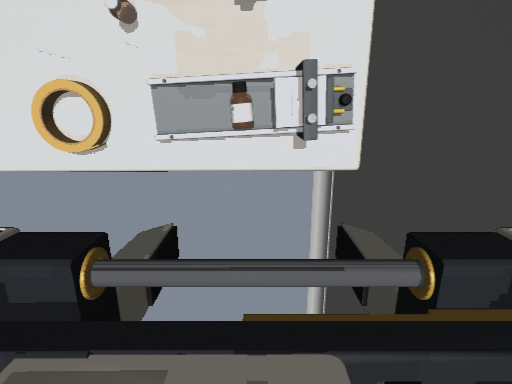

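The wrist view has the track at (255,105), the vial at (241,108) and the stop block at (342,98). I'll shift toward +y to get the paddle in as well.

```bash
python3 - <<'E'
from h import *
manip.move_pose([.54,-.21,.30],qd(0)); 
c=viewer.get_calibration("wrist"); im=viewer.get_image("wrist")
cv2.imwrite("pics/w2.png",im[:,:,::-1]); np.save("w2.npy",c,allow_pickle=True)
a=cv2.resize(im[:250,100:400,::-1],None,fx=2.4,fy=2.4,interpolation=cv2.INTER_CUBIC);cv2.imwrite("pics/w2c.png",a)
print(c["eye"], manip.current_clock())
E
```

```text
[ 0.53978736 -0.13556343  0.4578593 ] 2.1667
```

View pics/w2c.png

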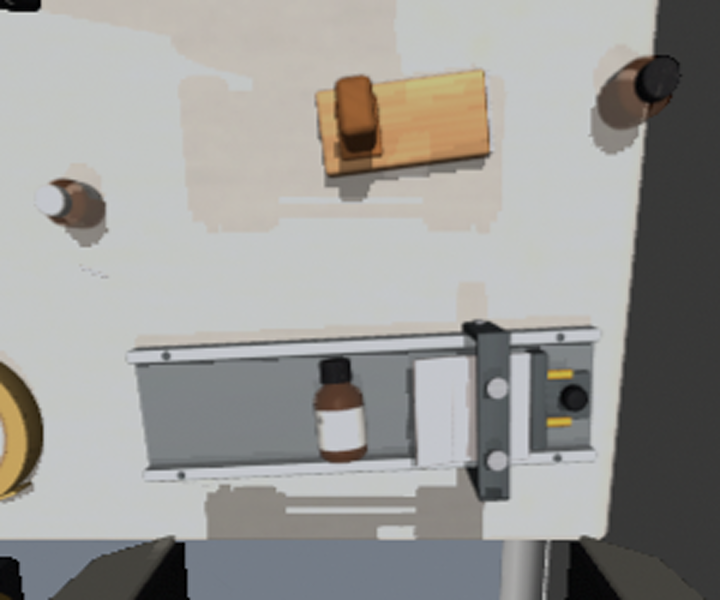

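```bash
python3 - <<'E'
from h import *
c=np.load("w2.npy",allow_pickle=True).item(); im=cv2.imread("pics/w2.png")
hsv=cv2.cvtColor(im,cv2.COLOR_BGR2HSV)
roi=np.zeros(im.shape[:2],np.uint8); roi[20:80,225:310]=1
m=((hsv[...,1]>90)&(hsv[...,0]<25)&(roi>0)).astype(np.uint8)
light=(m>0)&(hsv[...,2]>150); dark=(m>0)&(hsv[...,2]<=150)
k=cv2.findContours(light.astype(np.uint8),cv2.RETR_EXTERNAL,cv2.CHAIN_APPROX_NONE)[0]
k=max(k,key=cv2.contourArea)
kk=max(cv2.findContours(m,cv2.RETR_EXTERNAL,cv2.CHAIN_APPROX_NONE)[0],key=cv2.contourArea)
pts=np.array([ray(c,p[0],.02)[:2] for p in kk]).astype(np.float32)
print("all rect",cv2.minAreaRect(pts))
pts=np.array([ray(c,p[0],.02)[:2] for p in k]).astype(np.float32)
print("light rect",cv2.minAreaRect(pts), cv2.boxPoints(cv2.minAreaRect(pts)))
print("crop corners", [ray(c,(100+u/2.4,v/2.4),.02)[:2].round(4) for u,v in [(483,70),(489,155),(328,172),(317,92)]])
# handle: dark top
print("handle top corners", [ray(c,(100+u/2.4,v/2.4),.086)[:2].round(4) for u,v in [(337,78),(369,77),(375,122),(342,125)]])
for n,(u,v),z in [("LN",(128,353),.022),("LF",(598,330),.022),("RN",(146,479),.022),("RF",(596,458),.022),("LNt/bot",(128,360),.022),
  ("blk?",(547,352),.030),("blk?",(547,452),.030),("blkrear",(591,345),.03),("blkrear",(591,452),.03),("bridge",(467,322),.072),("bridge",(508,498),.072),("bridge",(481,500),.072),("pin",(497,388),.09),("pin",(496,460),.09),("vial capend",(334,360),.0235),("vial bottom",(344,460),.0235),("spare foot",(618,118),0),("small foot",(85,215),0)]:
    print(n,ray(c,(100+u/2.4,v/2.4),z)[:2].round(4))
a=cv2.resize(im[130:205,255:355],None,fx=7,fy=7,interpolation=cv2.INTER_CUBIC);cv2.imwrite("pics/w2d.png",a)
E
```

```text
all rect ((0.5541126132011414, -0.06059186905622482), (0.09390384703874588, 0.049389615654945374), 7.010301113128662)
light rect ((0.567771315574646, -0.060572776943445206), (0.0659998282790184, 0.04219016805291176), 6.6597418785095215) [[ 0.5325476  -0.04344713]
 [ 0.53744054 -0.08535261]
 [ 0.60299504 -0.07769842]
 [ 0.5981021  -0.03579294]]
crop corners [array([ 0.5985, -0.0361]), array([ 0.6038, -0.0795]), array([ 0.5121, -0.0887]), array([ 0.5067, -0.0472])]
handle top corners [array([ 0.5212, -0.0546]), array([ 0.5362, -0.0541]), array([ 0.5391, -0.0735]), array([ 0.5233, -0.0748])]
LN [ 0.3886 -0.1918]
LF [ 0.6738 -0.1775]
RN [ 0.3925 -0.2722]
RF [ 0.6795 -0.2578]
LNt/bot [ 0.3882 -0.1961]
blk? [ 0.642  -0.1898]
blk? [ 0.6461 -0.2517]
blkrear [ 0.6679 -0.1856]
blkrear [ 0.6735 -0.2517]
bridge [ 0.5882 -0.1686]
bridge [ 0.6153 -0.2676]
bridge [ 0.5999 -0.2688]
pin [ 0.6028 -0.2009]
pin [ 0.6042 -0.2399]
vial capend [ 0.5141 -0.1957]
vial bottom [ 0.5195 -0.259 ]
spare foot [ 0.6815 -0.0567]
small foot [ 0.3627 -0.1111]
```

View pics/w2d.png

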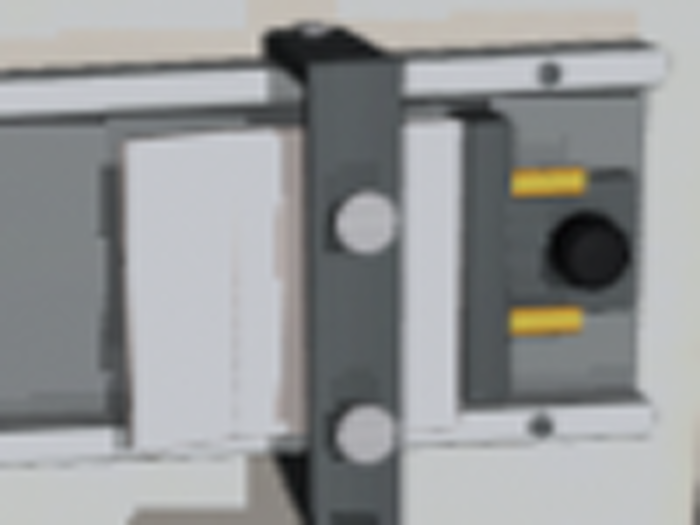

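```bash
python3 - <<'E'
from h import *
t=viewer.get_calibration("top"); s=viewer.get_calibration("side")
def tri(a,b):
    ds=[]; 
    for c,uv in((t,a),(s,b)):
        e=np.array(c["eye"]); d=ray(c,uv,0)-e; d/=np.linalg.norm(d); ds.append((e,d))
    A=sum(np.eye(3)-np.outer(d,d) for e,d in ds); B=sum((np.eye(3)-np.outer(d,d))@e for e,d in ds)
    return np.linalg.solve(A,B)
print("lever tip",tri((241,103),(345,121)))
print("lever black start",tri((241,143),(315,140)))
print("sealer right edge",ray(t,(259,195),.06))
p=np.array([.5295,-.065]); 
for yaw in (.113,.113+np.pi,.113-np.pi):
    for z in (.15,.044): print(yaw,z,manip.solve_ik([*p,z],qd(yaw)))
tp=np.array([.5136,-.2258]);
for yaw in (.05,.05+np.pi,.05-np.pi):
    for x in (-.13,-.08,.02): 
        print(yaw,x,manip.solve_ik([*(tp+x*np.array([np.cos(.05),np.sin(.05)])),.057],qd(yaw)))
E
```

```text
lever tip [0.63062153 0.04385485 0.26543424]
lever black start [0.55870013 0.04593663 0.21443946]
sealer right edge [0.44847319 0.003804   0.06      ]
0.113 0.15 [ 0.73097575  0.48452883 -0.82919552  1.9041459   0.438075    0.94362789
 -0.1924099 ]
0.113 0.044 [ 0.61810778  0.63138015 -0.69261837  1.96206079  0.58184779  0.75574882
 -0.30553564]
3.254592653589793 0.15 [-0.86110798  0.81514386  1.35687482  1.95297855 -0.88781505  1.16024187
 -2.1696327 ]
3.254592653589793 0.044 [-0.74072636  0.88412492  1.12690016  2.00576657 -1.01377057  0.96630401
 -2.10239678]
-3.028592653589793 0.15 [-0.86110798  0.81514386  1.35687482  1.95297855 -0.88781505  1.16024187
 -2.1696327 ]
-3.028592653589793 0.044 [-0.74072636  0.88412492  1.12690016  2.00576657 -1.01377057  0.96630401
 -2.10239678]
0.05 -0.13 [ 1.08563004  0.48540935 -0.70860018  2.15806152  0.51221455  0.66812742
  0.07131596]
0.05 -0.08 [ 0.99549674  0.54109087 -0.68528854  2.06043995  0.52035535  0.71505694
  0.02596883]
0.05 0.02 [ 0.86255836  0.66608737 -0.67507151  1.8451906   0.55265171  0.82660052
 -0.04495512]
3.191592653589793 -0.13 [-0.40009632  0.70955256  1.13042485  2.20218558 -0.92031498  0.83391358
 -1.75333471]
3.191592653589793 -0.08 [-0.41835723  0.78228814  1.12891546  2.1040289  -0.94799811  0.90186515
 -1.81505772]
3.191592653589793 0.02 [-0.42192088  0.91643674  1.1267239   1.88854926 -0.98858817  1.03098357
 -1.94330341]
-3.0915926535897933 -0.13 [-0.40009632  0.70955256  1.13042485  2.20218558 -0.92031498  0.83391358
 -1.75333471]
-3.0915926535897933 -0.08 [-0.41835723  0.78228814  1.12891546  2.1040289  -0.94799811  0.90186515
 -1.81505772]
-3.0915926535897933 0.02 [-0.42192088  0.91643674  1.1267239   1.88854926 -0.98858817  1.03098357
 -1.94330341]
```

The lever's grip stands near y≈0.045 and z≈0.2 beside the paddle, so the camera side of the tool should face away from it. I'll flip the tool by a half turn in steps at height, which also brings the elbow to the right, and then look at the paddle again.

```bash
python3 - <<'E'
from h import *
q=manip.current_q()
for yaw in (-.8,-1.6,-2.3,-3.03):
    p=[.53,-.10,.38]
    s=manip.solve_ik(p,qd(yaw)); print(yaw,s if s is None else s.round(2))
E
```

```text
-0.8 [ 0.78  0.22 -0.76  1.61  0.16  1.37 -0.8 ]
-1.6 [ 0.67  0.2  -0.63  1.62  0.12  1.36 -1.57]
-2.3 [ 0.59  0.19 -0.53  1.62  0.1   1.36 -2.25]
-3.03 [-0.9   0.39  1.37  1.66 -0.39  1.41 -2.51]
```

```bash
python3 - <<'E'
from h import *
manip.move_pose([.53,-.15,.38],qd(-1.6))
manip.move_pose([.53,-.13,.38],qd(-2.3))
manip.move_pose([.53,-.13,.38],qd(-3.03))
print(manip.current_q().round(2),manip.current_clock())
manip.move_pose([.53,-.04,.30],qd(-3.03))
c=viewer.get_calibration("wrist"); im=viewer.get_image("wrist")
cv2.imwrite("pics/w3.png",im[:,:,::-1]); np.save("w3.npy",c,allow_pickle=True)
print(c["eye"], manip.current_clock(),manip.current_tool_pos(),manip.current_q().round(2))
E
```

```text
[-0.82  0.42  1.37  1.65 -0.41  1.42 -2.44] 5.925
[ 0.53830214 -0.11401874  0.45729166] 6.525 [ 0.53017308 -0.04115804  0.30038936] [-0.99  0.47  1.36  1.8  -0.48  1.27 -2.54]
```

View pics/w3.png

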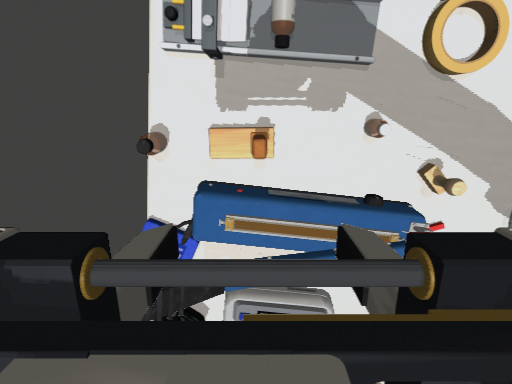

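The flipped wrist view has the paddle at (241,143), nose to image left (+x), handle at (259,147). I'll measure it again from here.

```bash
python3 - <<'E'
from h import *
c=np.load("w3.npy",allow_pickle=True).item(); im=cv2.imread("pics/w3.png")
hsv=cv2.cvtColor(im,cv2.COLOR_BGR2HSV)
roi=np.zeros(im.shape[:2],np.uint8); roi[115:170,195:285]=1
m=((hsv[...,1]>90)&(hsv[...,0]<25)&(roi>0)).astype(np.uint8)
kk=max(cv2.findContours(m,cv2.RETR_EXTERNAL,cv2.CHAIN_APPROX_NONE)[0],key=cv2.contourArea)
pts=np.array([ray(c,p[0],.02)[:2] for p in kk]).astype(np.float32)
r=cv2.minAreaRect(pts); print(r, cv2.boxPoints(r).round(4).tolist())
cv2.imwrite("pics/w3c.png",cv2.resize(im[115:170,200:290],None,fx=8,fy=8,interpolation=cv2.INTER_CUBIC))
E
```

```text
((0.5547205805778503, -0.06177487224340439), (0.092749685049057, 0.04495050013065338), 7.346730709075928) [[0.5059000253677368, -0.04540000110864639], [0.5116000175476074, -0.09000000357627869], [0.603600025177002, -0.07810000330209732], [0.5978000164031982, -0.03359999880194664]]
```

View pics/w3c.png

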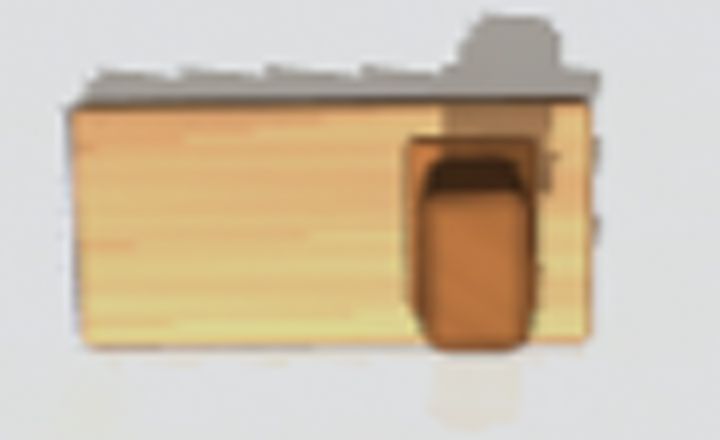

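Both views agree: handle at (0.5305, -0.065), yaw ≈0.12. Now the grasp.

```bash
python3 - <<'E'
from h import *
q=qd(.12-np.pi)
manip.move_pose([.5305,-.065,.16],q)
manip.servo_line([.5305,-.065,.044],vel=.12)
manip.sleep(.2)
print(manip.current_tool_pos(),manip.current_force().round(2),manip.current_clock())
effector.close(60)
manip.sleep(.2)
print(manip.current_finger_gap(),manip.current_force().round(2),manip.current_wrist_torque().round(2),manip.current_tool_pos(),manip.current_q().round(2))
cv2.imwrite("pics/s4.png",viewer.get_image("side")[:,:,::-1])
E
```

```text
[ 0.5310126  -0.06491542  0.04460653] [ 0.71 -0.48 -0.05] 8.4667
0.017850868471344362 [-0.75  0.76  1.13] [0.16 0.12 0.02] [ 0.53037499 -0.06502111  0.04400128] [-0.64  0.75  0.94  2.   -0.84  0.84 -2.23]
```

View pics/s4.png

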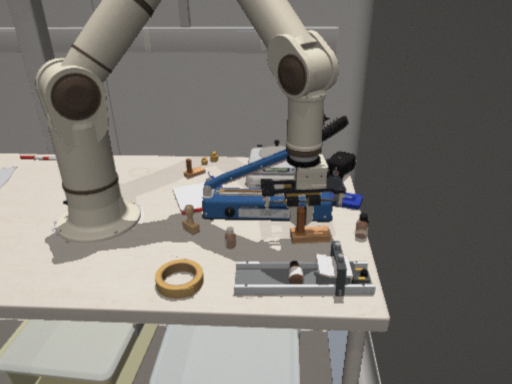

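```bash
cat >> h.py <<'E'
TY=.05; TO=np.array([.5136,-.2258]); TX=np.array([np.cos(TY),np.sin(TY)])
def tp(x,z,y=0.): return [*(TO+x*TX+y*np.array([-TX[1],TX[0]])),z]
QT=qd(TY-np.pi)
def fx(): return float(-(manip.current_force()[:2]@TX))
def posx(): return float((manip.current_tool_pos()[:2]-TO)@TX)
E
python3 - <<'E'
from h import *
p=manip.current_tool_pos()
manip.servo_line([p[0],p[1],.15],vel=.12)
manip.move_pose(tp(-.118,.15),QT)
print(manip.current_clock(),manip.current_tool_pos(),tp(-.118,.15),manip.current_finger_gap(),manip.current_force().round(2))
c=viewer.get_calibration("wrist"); cv2.imwrite("pics/w5.png",viewer.get_image("wrist")[:,:,::-1]); np.save("w5.npy",c,allow_pickle=True)
cv2.imwrite("pics/t5.png",cv2.resize(viewer.get_image("top")[100:260,250:400,::-1],None,fx=3.6,fy=3.6,interpolation=cv2.INTER_CUBIC))
E
```

```text
11.7583 [ 0.39700486 -0.23075912  0.14986397] [np.float64(0.39574746927339394), np.float64(-0.23169754197394005), 0.15] 0.017691291480689802 [ 1.01 -0.06 -1.24]
```

View pics/w5.png

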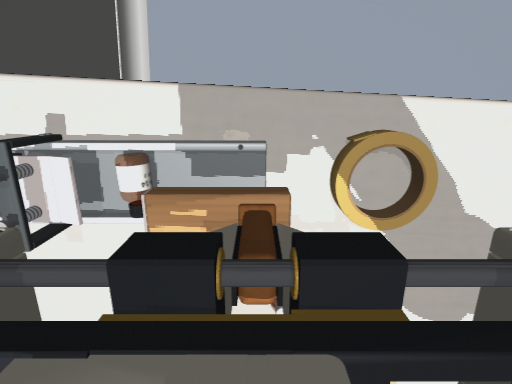

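View pics/t5.png

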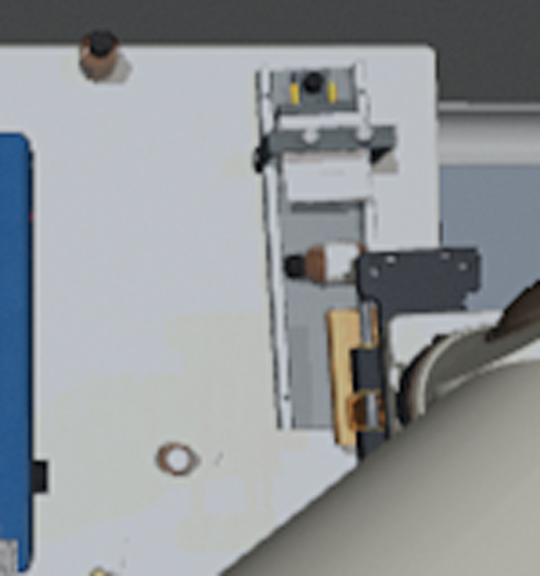

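The paddle hangs level in the jaws: foot top edge (147,188) to (290,188), vial at (133,178) ahead. I'll check the foot's lateral position in the track frame, then lower.

```bash
python3 - <<'E'
from h import *
c=np.load("w5.npy",allow_pickle=True).item()
def tr(p): d=p[:2]-TO; return (d@TX, d@np.array([-TX[1],TX[0]]))
for n,uv,z in [("foot noseR",(147,188),.126),("foot rearR",(290,188),.126),("wall outer near R",(267,142),.022),("wall inner?",(267,151),.022),("wall outer far",(60,142),.022),("vial cap",(137,217),.0235),("vial bottom",(132,153),.0235)]:
    print(n,np.round(tr(ray(c,uv,z)),4))
E
```

```text
foot noseR [-0.0471 -0.0244]
foot rearR [-0.1377 -0.0247]
wall outer near R [-0.1263 -0.0419]
wall inner? [-0.1264 -0.0333]
wall outer far [ 0.0712 -0.0414]
vial cap [0.0054 0.0341]
vial bottom [ 0.0031 -0.0313]
```

Track frame confirmed: the wall reads -0.042 and the near end -0.126. The paddle is about 2 mm toward -y, so I'll correct that, lower, tare and push.

```bash
python3 - <<'E'
from h import *
manip.servo_line(tp(-.118,.15,.002),QT,vel=.1)
manip.servo_line(tp(-.118,.057,.002),QT,vel=.1)
manip.sleep(.3)
F=[];
for i in range(10): F.append(fx()); manip.sleep(.03)
print("tare",np.mean(F),np.std(F),manip.current_tool_pos(),manip.current_force().round(2),manip.current_clock(),posx())
cv2.imwrite("pics/s6.png",cv2.resize(viewer.get_image("side")[180:310,200:390,::-1],None,fx=4,fy=4,interpolation=cv2.INTER_CUBIC))
E
```

```text
tare 0.1441011371989394 0.4460281527442169 [ 0.39565151 -0.22969471  0.05701612] [-0.45  0.54 -1.09] 13.825 -0.11799574397031792
```

View pics/s6.png

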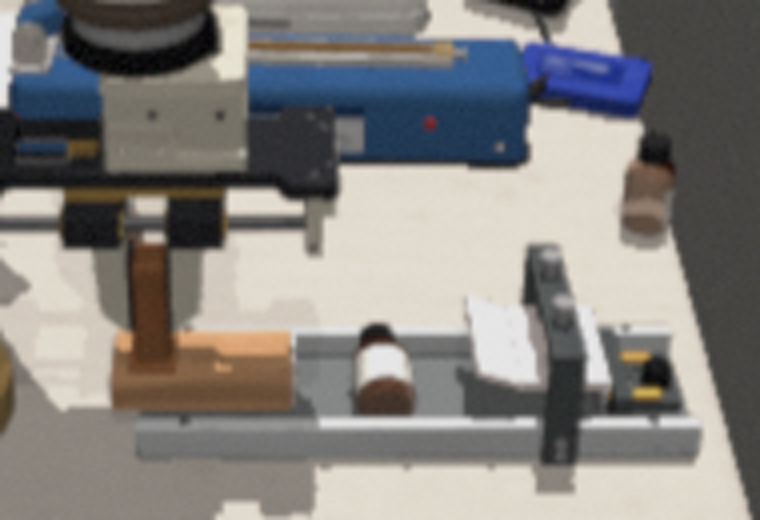

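```bash
cat >> h.py <<'E'
def ff(n=8):
    return float(np.mean([fx() for _ in range(n)]))
Z,Y=.057,.002
E
python3 - <<'E'
from h import *
print([round(fx(),2) for _ in range(5)], manip.current_clock())
x=-.118
while x<-.0225:
    x+=.005 if x<-.05 else .003
    manip.servo_line(tp(x,Z,Y),vel=.03)
    f=ff(); print(f"{x*1e3:.0f}:{posx()*1e3:.1f} {f:.2f} t{manip.current_clock():.2f}",end=" | ")
    if f>5: print("STOP"); break
cv2.imwrite("pics/s7.png",cv2.resize(viewer.get_image("side")[180:310,200:390,::-1],None,fx=4,fy=4,interpolation=cv2.INTER_CUBIC))
E
```

```text
[-0.25, -0.25, -0.25, -0.25, -0.25] 13.875
-113:-112.6 0.23 t14.19 | -108:-107.7 -0.68 t14.51 | -103:-102.7 1.00 t14.82 | -98:-97.7 0.43 t15.14 | -93:-92.7 0.55 t15.46 | -88:-87.7 0.72 t15.78 | -83:-82.7 -0.40 t16.09 | -78:-77.7 -0.43 t16.41 | -73:-72.7 0.71 t16.73 | -68:-67.7 0.25 t17.04 | -63:-62.7 0.58 t17.36 | -58:-57.7 0.21 t17.68 | -53:-52.7 0.28 t17.99 | -48:-47.7 0.38 t18.31 | -45:-44.8 0.43 t18.56 | -42:-41.7 0.72 t18.81 | -39:-38.7 -0.46 t19.06 | -36:-35.7 -0.24 t19.31 | -33:-32.8 -0.71 t19.56 | -30:-29.7 -0.43 t19.81 | -27:-26.9 -0.39 t20.06 | -24:-24.1 1.16 t20.31 | -21:-20.6 1.14 t20.56 |
```

View pics/s7.png

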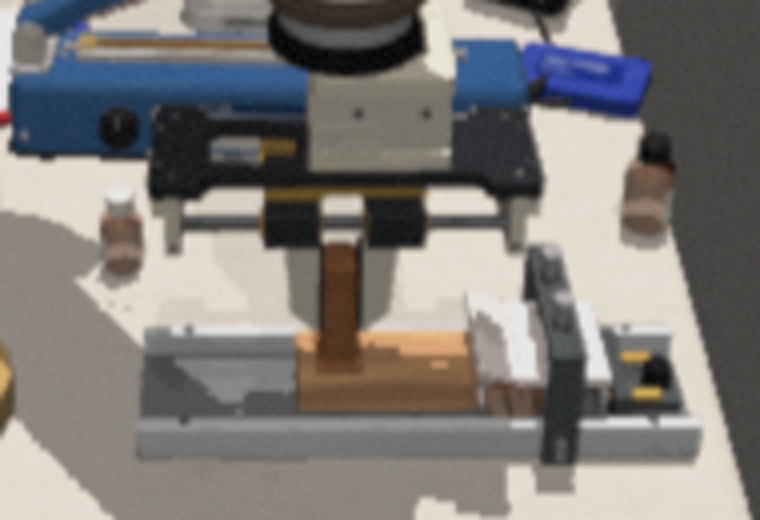

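The vial is under the pad: its amber body shows below the lip at (510,395). The gripper's legs (rod at tool y≈-0.03) work out at z≈0.11 or more, so they clear the pins at 0.09. Next, fine steps with averaged force.

```bash
cat >> h.py <<'E'
def fa(n=6,dt=.012):
    v=[]
    for _ in range(n):
        v.append(manip.current_force()); manip.sleep(dt)
    v=np.mean(v,0); return float(-(v[:2]@TX)), float(v[2])
E
python3 - <<'E'
from h import *
x=-.021; n=0
while x<.022:
    x+=.0006
    manip.servo_line(tp(x,Z,Y),vel=.015)
    f,fz=fa(); n+=1
    if n%3==0 or f>3: print(f"{x*1e3:.1f}:{posx()*1e3:.1f} {f:.2f} z{fz:.1f} t{manip.current_clock():.1f}",end=" | ")
    if f>5.0 or manip.current_clock()>38: print("STOP"); break
print(fa(15))
E
```

```text
-19.2:-19.1 1.05 z-1.2 t21.5 | -17.4:-17.3 1.07 z-1.5 t22.4 | -15.6:-15.5 0.99 z-0.9 t23.3 | -13.8:-13.7 0.83 z-1.1 t24.2 | -12.0:-11.9 1.06 z-1.1 t25.1 | -10.2:-10.1 0.86 z-1.0 t26.0 | -8.4:-8.3 1.22 z-0.9 t26.9 | -6.6:-6.6 1.22 z-1.2 t27.8 | -4.8:-4.7 1.06 z-0.9 t28.7 | -3.0:-2.9 1.11 z-0.8 t29.6 | -1.2:-1.1 0.95 z-1.3 t30.5 | 0.6:0.7 0.99 z-1.5 t31.4 | 2.4:2.4 0.90 z-1.1 t32.3 | 4.2:4.3 0.49 z-0.9 t33.2 | 6.0:6.1 0.88 z-1.1 t34.1 | 7.8:7.9 1.01 z-1.3 t35.0 | 9.0:8.2 4.64 z0.1 t35.6 | 9.6:8.2 5.86 z0.2 t35.9 | STOP
(6.123401892194043, 0.3484696403432822)
```

Stop met: the tool position stalls at 8.2 mm at 6 N, putting the vial axis near track x 0.099. Now up to about 9.5–10 N and hold.

```bash
python3 - <<'E'
from h import *
x=.0096
f=6
while f<9.3 and x<.0125:
    x+=.0002 if f<8.6 else .0001
    manip.servo_line(tp(x,Z,Y),vel=.01)
    f,fz=fa(10)
    print(f"{x*1e3:.1f}:{posx()*1e3:.2f} {f:.2f} z{fz:.1f}",end=" | ")
t0=manip.current_clock()
while manip.current_clock()-t0<1.6: print(np.round(fa(16),2),end=" ")
print(manip.current_clock(),manip.current_force())
E
```

```text
9.8:8.27 6.68 z0.6 | 10.0:8.26 6.92 z1.1 | 10.2:8.31 7.33 z0.9 | 10.4:8.30 7.36 z0.5 | 10.6:8.31 7.84 z1.2 | 10.8:8.32 8.40 z1.2 | 11.0:8.36 8.22 z1.0 | 11.2:8.37 8.92 z1.1 | 11.3:8.39 9.15 z1.3 | 11.4:8.38 9.03 z1.4 | 11.5:8.40 9.29 z1.6 | 11.6:8.37 9.71 z1.6 | [9.48 1.4 ] [9.25 1.24] [9.38 1.35] [9.66 1.28] [9.55 1.44] [9.37 1.41] [9.42 1.45] [9.5  1.37] [9.54 1.3 ] [9.33 1.47] [9.45 1.23] [9.47 1.34] 41.6333 [-8.44214687 -0.5063784   1.12095847]
```

Held at 9.25–9.7 N for over 1.6 s. Now a slow retreat, then lift and place it left of the track.

```bash
python3 - <<'E'
from h import *
manip.servo_line(tp(.004,Z,Y),vel=.02)
manip.servo_line(tp(-.055,Z,Y),vel=.06)
manip.servo_line(tp(-.055,.15,Y),vel=.1)
print(manip.current_clock())
manip.servo_line([.49,-.115,.15],vel=.12)
manip.servo_line([.49,-.115,.06],vel=.1)
manip.servo_line([.49,-.115,.0443],vel=.03)
print(manip.current_clock(),manip.current_tool_pos(),fa(),manip.current_wrist_torque().round(2))
cv2.imwrite("pics/s8.png",cv2.resize(viewer.get_image("side")[180:310,200:390,::-1],None,fx=4,fy=4,interpolation=cv2.INTER_CUBIC))
E
```

```text
44.3833
47.225 [ 0.4899082  -0.11504648  0.04409191] (-0.3047507545087637, -1.1024692062487924) [0.15 0.02 0.04]
```

View pics/s8.png

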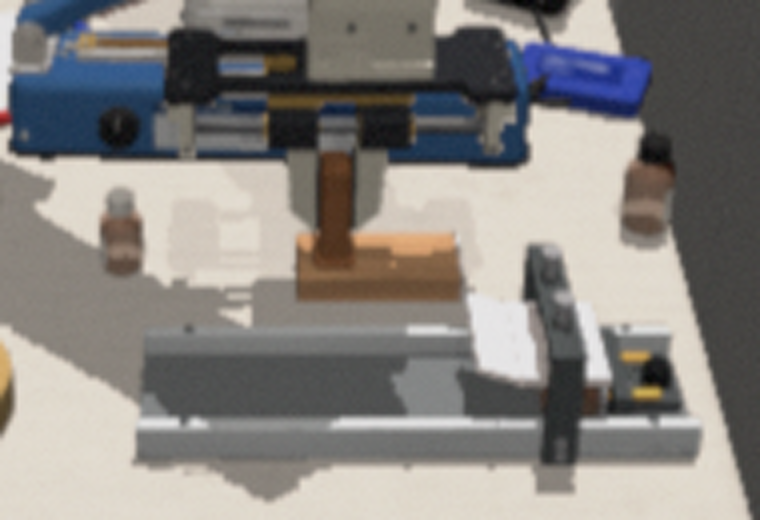

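The vial stays under the pad beyond the bridge, with its amber end at (590,400). Fz still shows the paddle's weight, so I'll lower until it touches the table, then open.

```bash
python3 - <<'E'
from h import *
z=.0443
for i in range(10):
    z-=.0003
    manip.servo_line([.49,-.115,z],vel=.01)
    f,fz=fa(8); print(round(z,4),round(fz,2),end=" | ")
    if fz>-.1: break
effector.open_jaws(); manip.sleep(.2)
print(manip.current_tool_pos(),manip.current_finger_gap())
manip.servo_line([.49,-.115,.16],vel=.1)
manip.move_pose([.45,-.10,.32],QT)
manip.sleep(.3)
c=viewer.get_calibration("wrist"); im=viewer.get_image("wrist"); np.save("w9.npy",c,allow_pickle=True)
cv2.imwrite("pics/w9.png",im[:,:,::-1])
cv2.imwrite("pics/s9.png",cv2.resize(viewer.get_image("side")[180:310,200:390,::-1],None,fx=4,fy=4,interpolation=cv2.INTER_CUBIC))
print(manip.current_clock(),manip.current_force().round(2))
E
```

```text
0.044 -1.29 | 0.0437 4.74 | [ 0.49001185 -0.11497555  0.04369507] 0.0917139588890329Traceback (most recent call last):
  File "<stdin>", line 11, in <module>
bench.PlanningError: the arm cannot take that pose within its joint ranges
```

```bash
python3 - <<'E'
from h import *
try: manip.servo_line([.49,-.12,.25],vel=.15)
except manip.PlanningError as e: print(e)
manip.sleep(.3)
c=viewer.get_calibration("wrist"); im=viewer.get_image("wrist"); np.save("w9.npy",c,allow_pickle=True)
cv2.imwrite("pics/w9.png",im[:,:,::-1])
cv2.imwrite("pics/s9.png",cv2.resize(viewer.get_image("side")[180:310,200:390,::-1],None,fx=4,fy=4,interpolation=cv2.INTER_CUBIC))
print(manip.current_clock(),manip.current_force().round(2),manip.current_tool_pos())
E
```

```text
51.8667 [-0.23  0.17  0.19] [ 0.48981886 -0.12002825  0.24970025]
```

View pics/w9.png

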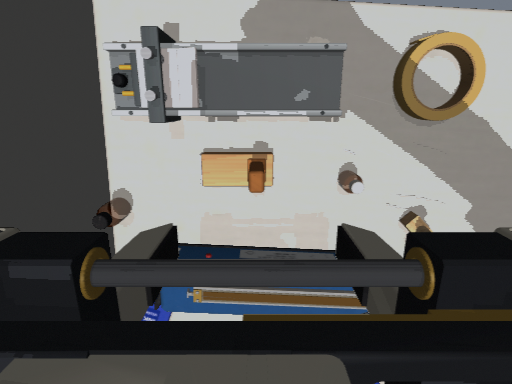

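View pics/s9.png

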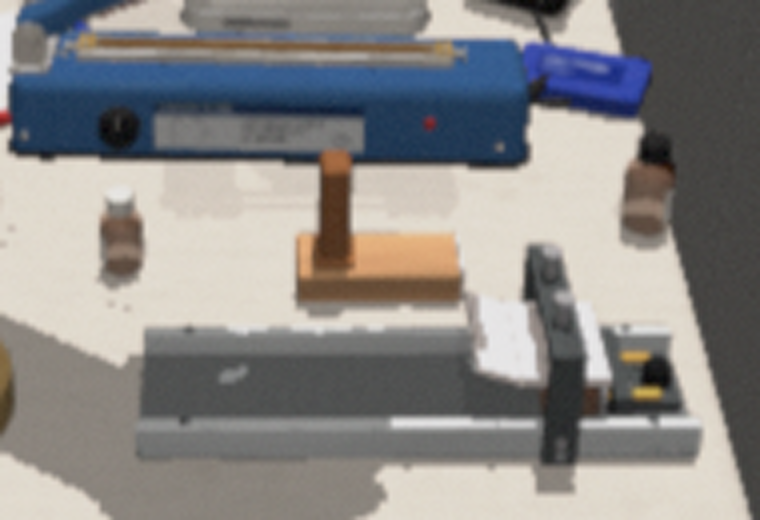

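The paddle stands upright on the table at (378,225), clear of the track wall. The bystander vials are where they were. The vial's amber end shows under the pad right of the bridge leg at (590,400). I'll make a quick projection check of that spot, then hand in.

```bash
python3 - <<'E'
from h import *
s=viewer.get_calibration("side")
for x in (.0832,.0987,.1142): print(x,((proj(s,tp(x,.0235,-.031))-[200,180])*4).round())
manip.hand_in(); print(manip.current_clock())
E
```

```text
0.0832 [544. 410.]
0.0987 [574. 410.]
0.1142 [605. 410.]
the job is handed in; nothing more can be done
the job is handed in; nothing more can be done
```

I rolled the vial under the pad to the stop plate with the large paddle, pressed it there, and handed the job in at about 52 s of the 72 s allowed. No verdict is reported.

- **Push:** the vial stopped with its axis at about track x = 0.099 m. I held a push of 9.3–9.7 N there for over 1.6 s, and no averaged reading went above about 9.7 N.
- **Vial at the end:** in the side view the only visible part is its amber end, at crop pixel (590,400). The projected vial there spans columns 544–605, so it is still at the stop under the pad. The pad and bridge hide the rest, so I could not measure its angle or its gap to the plate.
- **Pusher:** it stands upright on the table left of the track, at a handle position of about (0.49, -0.115). There is visible space between it and the track wall, and the gripper is open about 0.2 m above it.
- **Other vials:** by eye, both upright vials are where they were.

**What disagreed or failed:**
- Single force readings vary by about ±0.5 N, so the force figures are averages.
- On setting the pusher down, the first placing height was still above the table. I lowered it 0.6 mm until the force showed contact, about 5 N.
- One planned retreat pose was out of reach, so I backed away straight up instead.

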